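Free a strap link with a spring-bar fork

TASK

Take the forked tool from its stand and, with the fork only, gently press the collar of the spring bar on the lug bracket sideways, away from the link, just until the steel link springs up free; do not ram the bar against its stop and do not touch the bar with the fingers. Then stand the fork back in its stand, lift the freed link out of the bracket and put it into the white dish, leaving everything else where it is.

Things in the scene. Friction and masses are not known exactly. Their poses are not given: they have to be found in the camera images.
- bracket: aluminium lug bracket fixed to the worktop, base plate 84 x 132 x 10 mm. Origin under the plate (which runs y -63 to 69 mm), z up; +y (its long way) runs from the link's well to the spring barrel. The steel spring bar runs along y at x 0, z 40 mm: out of the dark barrel (22 mm thick, y 37 to 65 mm, top z 51 mm), through a collar, across the open fork gap and through the lug wall into a hole in the link
- well (a point): centre of the mouth of the open-topped well in which the link sits, bracket x 0, y -22, z 48 mm: 30 (x) x 26 (y) mm inside, y -35 to -9 mm. Between well and fork gap stands the lug wall, 42 mm wide, y -9 to -3 mm, top at z 52 mm
- fork_gap (a point): point on the bar's axis in the fork gap, 4.5 mm from the lug wall (bracket x 0, y 1.5, z 40 mm), turning with the bracket. The gap runs along y from the lug wall (y -3 mm) to the collar's near face, open above and at both x sides. Where the collar is clamped on the bar differs each time and is not tracked: its near face at rest lies anywhere from y 6.5 to 24.5 mm
- spring_bar: the sprung steel bar with its collar. Bar 5 mm thick, bare between lug wall and collar; collar 20 mm in diameter, 5 mm thick. Origin on the axis, at bracket y 0, z 40 mm at rest. Pushed along the bracket's +y it yields with 4 N at first and 0.7 N more per mm, lets the link go after about 3.5 to 6 mm and is solid at 7 mm. More than 15 N from the tool on the bar is too much
- link: loose steel strap end link, 80 to 130 g: block 28 (x) x 24 (y) x 38 mm high, on top an upright tab 18 (x) x 12 (y) mm with an eye and rounded top, z 38 to 62 mm, centred at y -2 mm. Origin: centre of the underside; axes as the bracket's. Held, its origin is 14 mm over the bracket's underside. When the bar lets go, a spring plunger lifts it 10 mm and keeps it up, still in the well
- link_eye (a point): centre of the eye in the link's tab, link x 0, y -2, z 53 mm. After the link has sprung up and the fork has left, the bar presses sideways on the link's flank (up to about 11 N), so it needs a firm pull straight up by some 30 mm to come out of the well
- fork_tool: loose forked tool, 95 to 155 g, standing upright in the stand, fork down. Origin: at the ends of the tines, on the centre line; z up the handle. Two tines 4 x 4 mm, 15 mm long, with a 9 mm slot between them (they stand apart along x; fork 17 mm wide in x, 4 mm thick in y) on a flat steel blade up to z = 46 mm; a grey flange 38 x 28 x 6 mm at z = 46 to 52 mm; above it the grey handle, 24 (x) x 16 (y) mm, z = 52 to 112 mm. A half turn about z makes no difference
- stand: grey stand fixed to the worktop, base 84 x 74 mm, block 50 x 34 mm, its top at z = 52 mm. Origin: centre of the underside; x along the slot
- stand_slot (a point): centre of the mouth of the stand's slot (z = 52 mm), 26 mm in x by 14 mm in y, 48 mm deep; the tool hangs in it by its flange, which rests on the stand's top (tool origin then 6 mm above the worktop)
- dish: white open dish fixed to the worktop, 110 (x) x 90 (y) x 22 mm high, walls and floor 3 mm. Origin: centre of the underside
- bottle_blue: bystander: bottle with a blue cap, 48 mm in diameter, 102 mm high; origin under its centre
- petri_1: bystander: petri dish, 90 mm in diameter, 16 mm high; origin under its centre
- bottle_small: bystander: white bottle, 58 mm in diameter, 118 mm high; origin under its centre
- petri_2: bystander: petri dish, 90 mm in diameter, 16 mm high; origin under its centre
Things that resemble listed ones, but are neither listed nor needed, are in the scene too. Leave any red look-alike of the fork_tool alone. What is shaped like the dish but black is not meant.

How it is judged:
On the way, in this order (a step that is already met when the one before it is completed fails the run):
1. the fork presses the spring bar back while the link is still held (contact force between fork_tool and spring_bar above 2 N and y of spring_bar in the frame of bracket above 0.002 m and z of link in the frame of bracket below 0.018 m), for 0.02 s.
2. the link has sprung up free in the bracket (z of link in the frame of bracket above 0.0195 m), for 0.1 s.
At the end, for the whole second after the job is handed in: the forked tool stands upright in the stand's slot, its flange resting on the stand (within 8 mm of the slot's centre, 4 mm of its height and 7 degrees of upright); the link lies or stands at rest in the dish, its origin inside the dish's outline; both are released and still (horizontal distance between fork_tool and stand_slot below 0.008 m and angle between fork_tool's own z axis and vertical below 0.12 rad and height (world z) of fork_tool below 0.01 m and x of link in the frame of dish between -0.055 and 0.055 m and y of link in the frame of dish between -0.045 and 0.045 m and z of link in the frame of dish between -0.002 and 0.035 m and linear speed of each of link, fork_tool below 0.02 m/s and contact force between link and dish above 0.3 N); the robot touches nothing.
It fails at once if the tool presses on the bracket with more than 25 N, or on its spring bar with more than 15 N (contact force between fork_tool and bracket above 25 N or contact force between fork_tool and spring_bar above 15 N).
It fails at once if the fingers press on the spring bar (contact force between the fingers and spring_bar above 2 N).
It fails at once if a bystander is moved by more than 20 mm (distance of any of bottle_blue, petri_1, bottle_small, petri_2 from where it was at the start of the episode above 0.02 m).
It also fails if it takes over 62 s, if anything falls off the work surface, if the arm or the gripper's body presses on something with over 40 N, if the wrist force passes 120 N, or if a joint passes its speed limit or range.

ROBOT

A 6-joint arm with a two-finger parallel gripper is mounted at the origin on a cart in front of the work surface, level with it; the furniture and walls round the work are solid. World frame = base frame: x ahead of the robot, y to its left, z up, the work surface at z = 0. Lengths are in m, angles in rad, forces in N, time in s.
With the tool pointing down it reaches from about 0.35 to 0.875 m from the base axis. Payload 4.2 kg.
Tool frame: the origin (TCP) lies at the very end of the fingers, on their centre line; the grasp point (between the pads) lies 19 mm behind it (robot.pinch_z is the distance from the TCP to the grasp point, in m); z points along the fingers, y is the line along which they close (so a half turn about z gives the same grasp; the last joint's range is limited). The gripper opens to 85 mm and grips with 20 to 120 N. Pads are 22 mm wide; open, the fingers measure 114 mm over their backs; the gripper's body (76 mm by 85 mm) begins 54 mm behind the grasp point. The pads swing forward as they close: fully open they stand 13 mm farther back than shut.
Start: joints at [1.49, 0.385, 0.008, 0, -1.194, -0.259], TCP at [0.208, 0.589, 0.231] pointing down, gripper open.
Joint ranges: [-3.14, 3.14], [-1.21, 2.06], [-1.07, 1.41], [-3.16, 2.05], [-2.99, -0.16], [-3.1, 3.1]. Speed limits (rad/s): [2.79, 2.79, 3.14, 3.14, 3.14, 3.14].

INTERFACE

Orientations are given as a 3x3 rotation matrix whose columns are the frame's x, y, z axes.
In Python, from rig import robot gives the robot as it stands.
- The arm moves only by the shell command python3 -m jog 'ROWS' [OPENING]. ROWS is JSON, one flat list of numbers, 4 for each row, row after row: the shift along the tool's x, y, z in mm, then the turn about the tool's z in rad. A call has 1 to 20 rows; each row shifts and turns the commanded pose from where the row before left it, along the tool's axes as they then stand; what a row does not reach is not made up. A row lasts 1/12 s, in which the tool goes at most 41.7 mm and 7.16 degrees, less where a joint would pass 70% of its speed; a pose out of reach is approached as far as the arm can. A call is refused whole if a number of a shift passes 41.7 or a number of a turn 0.125, either way. A call with a gripper value outside its range is refused whole. OPENING is the finger opening in mm, from 0 to 85.4, set as the call begins (- or left out, the last holds). The fingers move at their own pace and stop on an object; the grip force is fixed at half the most. Time passes only in rows, so rows that do not move let the fingers close. It gives the time, the measured TCP pose, the force, the opening and the grip force at its end, in the units of the state.
- robot.observe(): the state, without advancing time (a new reading comes with each control period).
- robot.camera(name): name is "scene" or "top"; returns a dict with "color" (400x640x3 uint8, red, green, blue), "depth" (400x640 float32, m along the optical axis (not along the pixel's ray), 0 where there is no reading), "fx", "fy", "cx", "cy" (pixels), "k1" (the pictures are not rectified: a ray, as slopes to the right and down, at radius r is drawn at 1 + k1 r^2 times it, then the intrinsics apply), "origin" and "orientation" of the camera in the world. Camera axes: x right, y down, z forward; pixel columns grow to the right and rows downward; lengths in m; the calibration is good to about 2 mm. A picture is of the moment at which its call begins.
- robot.close_job(): hands the job in; it is judged then, once.
The state is a dict: "time": time; "qpos": joint angles; "dq": joint speeds; "joint_torque": joint torques, N m; "tcp_pos": TCP position; "tcp_rot": TCP orientation; "wrist_force": force on the tool from outside, world axes, zero at the start; "moment": the same for the moment, N m; "grip_width": finger opening in m; "gripper_force": force on a finger pad.
Only numpy, scipy, OpenCV 4.12 (cv2) and the standard library are available. Lean on these libraries where they do the work, as an engineer would, in place of code of your own. Each camera call takes 0.05 s, during which the arm holds its last target. There are 200 camera calls.

## Working session

There is one attempt and no reset: what is moved stays moved. The work goes in short steps, Python scripts to look and compute and a shell command to move; the robot and the scene stay as the last step left them, time stands still between calls to the robot, and variables do not carry over. Pictures are saved under pics/ and viewed, at most 10 in all, crops included, and the job is handed in when it is done.

```bash
ls; mkdir -p pics; cat > h.py <<'E'
import numpy as np,cv2,pickle
from rig import robot
def grab(n,tag):
    c=robot.camera(n); pickle.dump(c,open(f'pics/{tag}.pkl','wb')); cv2.imwrite(f'pics/{tag}.png',c['color'][:,:,::-1]); return c
def load(tag): return pickle.load(open(f'pics/{tag}.pkl','rb'))
def cloud(c):
    K=np.array([[c['fx'],0,c['cx']],[0,c['fy'],c['cy']],[0,0,1]]);h,w=c['depth'].shape
    uv=np.stack(np.meshgrid(np.arange(w),np.arange(h)),-1).reshape(-1,1,2).astype(float)
    s=cv2.undistortPoints(uv,K,np.array([c['k1'],0,0,0.])).reshape(h,w,2)
    P=np.dstack([s,np.ones((h,w))])*c['depth'][...,None]
    return P@np.array(c['orientation']).T+np.array(c['origin'])
E
python3 - <<'E'
from h import *
for n in('top','scene'):
    c=grab(n,n+'0'); print(n,c['fx'],c['k1'],c['origin'],np.round(c['orientation'],3).tolist())
print(robot.observe())
E
```

```text
pics
top 391.13904928525864 -0.06229424983469531 [ 0.35483863 -0.05061146  1.17507902] [[0.015, -0.981, 0.196], [-1.0, -0.017, -0.013], [0.016, -0.195, -0.981]]
scene 445.0220062676607 -0.10889719431444242 [0.15783338 0.48144947 0.92997212] [[-0.803, -0.471, 0.366], [-0.596, 0.627, -0.501], [0.006, -0.621, -0.784]]
{'time': 0.1, 'qpos': array([ 1.48958573e+00,  3.85445692e-01,  6.79918580e-03, -4.23535418e-04,
       -1.19402088e+00, -2.58602914e-01]), 'dq': array([ 0.00102211, -0.00166867,  0.0040918 ,  0.00265233,  0.00110666,
       -0.00260139]), 'joint_torque': array([-1.14885061e-04, -3.93316591e+01,  1.88930798e+01,  4.19794276e+00,
       -2.57381485e-03,  3.06086164e-06]), 'tcp_pos': array([0.2081316 , 0.58878337, 0.23036755]), 'tcp_rot': array([[ 9.42764795e-01, -3.33458010e-01, -5.44309066e-04],
       [-3.33458440e-01, -9.42763019e-01, -1.83291156e-03],
       [ 9.80445852e-05,  1.90950895e-03, -9.99998172e-01]]), 'wrist_force': array([-0.23237067,  0.28626608, -0.65516559]), 'moment': array([-0.0017503 ,  0.02840452,  0.01298203]), 'gripper_force': 0.0, 'grip_width': 0.08492040711463417}
```

View pics/top0.png

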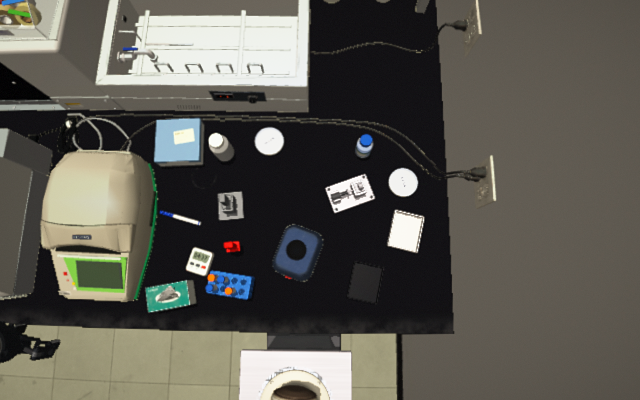

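View pics/scene0.png

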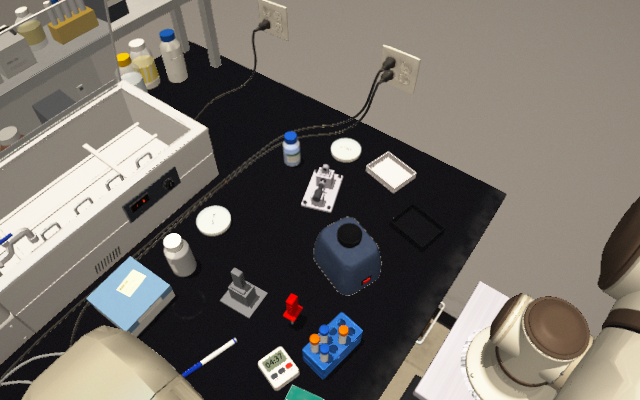

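Grey fork in its grey stand is at top (230,206) / scene (240,290). The red look-alike is at top (232,246). The white dish is at top (405,231), the black one at (365,282), and the bracket at top (350,193) / scene (322,187). Grey tool and white dish fit the description; I'll confirm with an enlarged crop and measure.

```bash
python3 - <<'E'
from h import *
t=load('top0'); s=load('scene0')
A=cv2.resize(s['color'][150:220,280:360],(640,560),interpolation=cv2.INTER_CUBIC)
a=cv2.resize(s['color'][140:230,270:370],(400,360),interpolation=cv2.INTER_CUBIC)
b=cv2.resize(s['color'][250:340,200:300],(400,360),interpolation=cv2.INTER_CUBIC)
c=cv2.resize(t['color'][165:220,320:380],(400,240),interpolation=cv2.INTER_CUBIC)
d=cv2.resize(t['color'][180:240,205:265],(400,240),interpolation=cv2.INTER_CUBIC)
cv2.imwrite('pics/crop.png',np.vstack([np.hstack([a,b]),np.hstack([c,d])])[:,:,::-1])
def an(c,box,name):
    P=cloud(c);u0,v0,u1,v1=box;Q=P[v0:v1,u0:u1].reshape(-1,3);C=c['color'][v0:v1,u0:u1].reshape(-1,3).astype(int)
    z=Q[:,2]; print(name,'zhist',np.histogram(z,bins=np.arange(-.01,.13,.01))[0])
    m=(C.sum(1)>150)&(z>-.005)&(z<.02)
    r=cv2.minAreaRect((Q[m][:,:2]*1000).astype(np.float32));print(' base',r)
    m=(z>.03)
    if m.sum()>5: r=cv2.minAreaRect((Q[m][:,:2]*1000).astype(np.float32));print(' high',r,'zmax',z.max())
an(t,(318,168,380,216),'br');an(s,(298,160,346,215),'br')
an(t,(212,188,248,224),'st');an(s,(215,262,272,320),'st')
an(t,(384,206,428,256),'dish');an(s,(362,150,418,194),'dish')
E
```

```text
br zhist [ 951 1247  402   18   30  193   89    6   22    0    0    0    0    0]
 base ((615.0386962890625, -153.893310546875), (88.89202117919922, 137.3760528564453), 20.81182289123535)
 high ((515.0462036132812, -92.34121704101562), (89.72613525390625, 318.7170715332031), 59.677276611328125) zmax 1.1750790191062572
br zhist [882 924 341  54  75 216  95  18  22   0   0   0   0   0]
 base ((639.6143188476562, -167.3230438232422), (132.75445556640625, 193.1497344970703), 29.0012264251709)
 high ((409.227294921875, 153.67556762695312), (54.52834701538086, 824.3572998046875), 33.70285415649414) zmax 0.929972123391675
st zhist [352 652  20  14  19  30 100  13   9  10  12   5  48   7]
 base ((569.1636352539062, 211.3138885498047), (88.24764251708984, 78.24370574951172), 5.731473445892334)
 high ((457.80548095703125, 95.47221374511719), (353.1648864746094, 55.181495666503906), 45.94139099121094) zmax 1.1750790191062572
st zhist [1446 1206   57   51   52   85  167   27   32   26   27   32   86    1]
 base ((573.0640258789062, 210.61990356445312), (91.71153259277344, 76.90088653564453), 6.865408897399902)
 high ((364.65631103515625, 329.85003662109375), (55.5346565246582, 509.8514709472656), 59.97523498535156) zmax 0.929972123391675
dish zhist [ 596 1376  107  110    0    0    0    0    0    0    0    0    0    0]
 base ((500.5007019042969, -324.7671203613281), (100.1760482788086, 118.6796646118164), 76.84139251708984)
 high ((354.838623046875, -50.6114616394043), (0.0, 0.0), 0.0) zmax 1.1750790191062572
dish zhist [1327  795  280   52    0    0    0    0    0    0    0    0    0    0]
 base ((503.9818115234375, -330.0725402832031), (117.38079833984375, 129.73486328125), 77.73211669921875)
 high ((157.83338928222656, 481.449462890625), (0.0, 0.0), 0.0) zmax 0.929972123391675
```

View pics/crop.png

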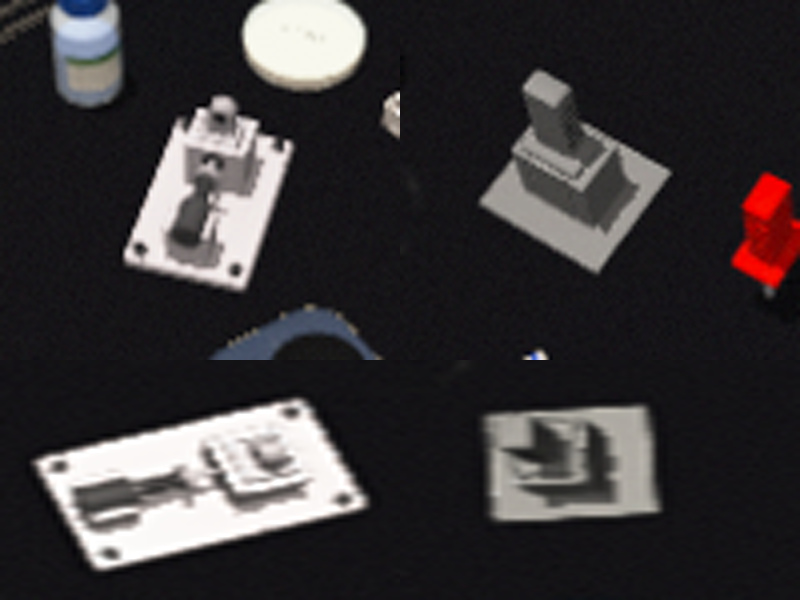

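The crop confirms it: the grey fork stands in the grey stand, the red one lies apart, and the bracket's dark barrel is on the +y side. Next: cleaner fits, and the collar's position along the bar.

```bash
python3 - <<'E'
from h import *
from scipy import ndimage
t=load('top0'); s=load('scene0')
def comp(c,uv,zlo,zhi,dark=0):
    P=cloud(c);m=(P[...,2]>zlo)&(P[...,2]<zhi)&(c['color'].astype(int).sum(2)>dark)
    l,n=ndimage.label(m,np.ones((3,3)));
    k=l[uv[1]-12:uv[1]+12,uv[0]-12:uv[0]+12];k=np.bincount(k[k>0]).argmax()
    return P[l==k]*1000
def rect(Q): r=cv2.minAreaRect(Q[:,:2].astype(np.float32)); return np.round(r[0],1),np.round(r[1],1),round(r[2],1)
for n,c,b,st,d in(('top',t,(350,193),(230,205),(405,231)),('scene',s,(322,187),(243,295),(391,172))):
    print(n)
    print(' br',rect(comp(c,b,.004,.016,250)),' dish',rect(comp(c,d,-.002,.03,300)),' stbase',rect(comp(c,st,.0,.02,200)))
    P=cloud(c)*1000
    u,v=st;W=P[v-35:v+30,u-25:u+25].reshape(-1,3)
    for lo,hi in((48,62),(100,125)):
        Q=W[(W[:,2]>lo)&(W[:,2]<hi)];print(' st',lo,len(Q),rect(Q),np.median(Q,0).round(1),)
    for th,O in ((20.8,(616.1,-156.7)),):
        a=np.radians(th);R=np.array([[np.cos(a),-np.sin(a)],[np.sin(a),np.cos(a)]])
        u,v=b;W=P[v-30:v+30,u-35:u+35].reshape(-1,3);C=c['color'][v-30:v+30,u-35:u+35].reshape(-1,3)
        q=(W[:,:2]-O)@R
        m=(W[:,2]>25)&(W[:,2]<90)
        for y0 in np.arange(-44,70,3):
            k=m&(q[:,1]>=y0)&(q[:,1]<y0+3)&(abs(q[:,0])<28)
            if k.any():
              hi=k&(W[:,2]>W[k,2].max()-6)
              print('  y',y0,'n',k.sum(),'zmax',W[k,2].max().round(1),'x at z>36',q[k&(W[:,2]>36),0].round(0)[:14],'col',C[hi].mean().round())
E
```

```text
top
 br (array([ 613.3, -152. ]), array([ 86.1, 131.9]), 21.0)  dish (array([ 500.5, -320.6]), array([ 93. , 117.7]), 76.2)  stbase (array([568.5, 210.8]), array([84.5, 76.7]), 5.9)
 st 48 122 (array([568.3, 207.8]), array([51. , 32.8]), 3.0) [556.9 201.7  54. ]
 st 100 60 (array([568.1, 209.5]), array([22.5, 17.2]), 3.7) [568.1 208.2 116. ]
  y -38 n 15 zmax 53.8 x at z>36 [ 19.  17.  13.   9.   7.   5.   2.  -0.  -4.  -7. -10. -13. -20. -22.] col 240.0
  y -35 n 12 zmax 52.2 x at z>36 [ 14.  10.   4.  -2.  -5. -10. -12. -15. -17. -18. -20. -22.] col 214.0
  y -32 n 9 zmax 53.9 x at z>36 [ 19.  17.  15.  11. -10. -12. -21. -22.] col 209.0
  y -29 n 13 zmax 76.2 x at z>36 [ 19.  16.  12.   3.  -4.  -6.  -9. -11. -13. -15. -18. -20. -22.] col 190.0
  y -26 n 14 zmax 76.8 x at z>36 [ 16.  14.   4.  -1.  -3.  -5.  -9. -10. -13. -15. -16. -19. -21.] col 198.0
  y -23 n 12 zmax 77.6 x at z>36 [ 17.  15.   5.   1.  -3.  -8. -10. -10. -12. -18. -21. -23.] col 194.0
  y -20 n 17 zmax 77.7 x at z>36 [ 20.  18.  16.  11.   6.   2.  -1.  -4.  -5.  -7.  -9. -11. -14. -17.] col 192.0
  y -17 n 24
[... 4800 characters left out ...]
[ 13.  10.   7.  -1.  -4.  15. -11. -12.] col 90.0
  y 49 n 9 zmax 51.0 x at z>36 [  4.   1.  12.   9.  -4.  -7. -10.  -9. -13.] col 89.0
  y 52 n 13 zmax 52.2 x at z>36 [  5.   3.   0.  -2.  14.  11.  -3.  -5.  -8. -10. -11.] col 81.0
  y 55 n 11 zmax 49.9 x at z>36 [  8.   5.  -0.  13.  10.  -6.  -6.  -8. -14. -14.] col 85.0
  y 58 n 14 zmax 53.1 x at z>36 [  1.   6.   4.  -1.  -4.  12.  -5.  14. -10. -10. -12. -10. -13.] col 86.0
  y 61 n 25 zmax 52.6 x at z>36 [ 1. 14.  8.  3.  0. -2. 11.  8. -0. -5. -7. 13.  3.  3.] col 87.0
  y 64 n 35 zmax 50.6 x at z>36 [ 5.  5.  2. -3. 10.  7.  5. -1. -6. -9. 13. 10.  7. -3.] col 64.0
  y 67 n 6 zmax 49.4 x at z>36 [-4.  4. -1.  7. -4. -9.] col 50.0
```

```bash
cat >> h.py <<'E'
def go(x,y,z,yaw):
    o=robot.observe();R=np.array(o['tcp_rot']);p=np.array(o['tcp_pos'])*1000
    d=R.T@(np.array([x,y,z])-p); f=np.degrees(np.arctan2(R[1,0],R[0,0])); w=(yaw-f+180)%360-180
    print('t',round(o['time'],2),'tcp',p.round(1),'yaw',f.round(2),'tiltz',R[:,2].round(4),'| d tool',d.round(2),'turn',round(-np.radians(w),4),'F',np.round(o['wrist_force'],1),'w',round(o['grip_width']*1000,1),'gf',round(o['gripper_force'],1))
E
python3 - <<'E'
from h import *
H=np.zeros((16,26))
for n in('top0','scene0'):
    P=cloud(load(n)).reshape(-1,3);P=P[(P[:,2]<.8)]
    i=((P[:,0]-.1)/.05).astype(int);j=((P[:,1]+.5)/.05).astype(int);k=(P[:,0]>.1)&(i<16)&(P[:,1]>-.5)&(j<26)
    np.maximum.at(H,(i[k],j[k]),P[k,2])
print('cols y from -.5 step .05; rows x');
for r in range(16):print(round(.1+.05*r,2),(H[r]*100).round().astype(int))
go(569,211,230,5.8)
E
```

```text
cols y from -.5 step .05; rows x
0.1 [58  0  0  0  0  0  1  1  1  1  1  1  0  0  0  0  0  0  0  0  0  0  0  0
  0  0]
0.15 [66  0  0  0  0  0  0  0  0  0  0  0  0  0  0  0  0  0  0  0 35 41  0  0
  0  0]
0.2 [66  1  1  1  1  1  1  1  1  1  1  1  1  1  1  1  1  1  1  1 42 41 31 30
  1  1]
0.25 [67  1  1  1  1  3  3  2  1  1  1  1  6  6  1  7  9 10  7  8  8  8  9  8
  0 15]
0.3 [68  1  1  1  1  3  3  3  1  6  2  1  6 12 12  6  9  9  7 11 11 11 10 10
  1 16]
0.35 [69  1  1  1  2  3  2  1  4 12 12 12  6 12 12  3  2  1 10 12 13 13 12 12
  0 17]
0.4 [70  1  3  3  2  2  3  1 11 14 14 12  1 12 10  2  2  1 16 19 19 19 19 17
  0 18]
0.45 [70  1  3  2  3  1  1  1 12 14 14  8  0 11  5  0  1  1 18 20 20 21 21 19
  0 19]
0.5 [71  1  3  2  3  1  1  1  1  6  9  1  1  5  6  1  1  2 19 21 21 21 21 20
  0 20]
0.55 [72  1  1  3  2  2  5  5  5  1  1  1  1  6 12  1  1  1 19 21 21 21 21 20
  0 21]
0.6 [74 25 22  2  2  2  8  5  5  1  1  1  1  1  1  1  1  1 18 21 21 21 21 19
  0 23]
0.65 [75 12  8  2  2  1  2  1  1  1  1  1  1  1  1  1  6  6 14 18 19 19 19 16
  0 21]
0.7 [75  4  3  1  1 11 11  1  1  1  1  2  2  1 12 12  6  6  6  1  5 12 13  2
  3 21]
0.75 [71  1  1  1  1 11 11  1  0  1  1  2  2  1 12 12  6  6  6  0  3  1  1  1
  3  3]
0.8 [65  1  1  1  1  1  1  1  1  1  1  2 14 13  1  1  6  6  6  1  1  1  1  1
  3  3]
0.85 [58  1  1  1  1  1  1  1  1 19 20 19 19 20 20 20 19 20 19 19 19 41 42 42
 36 32]
t 0.1 tcp [208.1 588.8 230.4] yaw -19.48 tiltz [-5.0e-04 -1.8e-03 -1.0e+00] | d tool [466.19 235.83   0.86] turn -0.4412 F [-0.2  0.3 -0.7] w 84.9 gf 0.0
```

```bash
python3 -m jog '[0,0,-10,0, 10,5,-10,0, 20,10,-10,0, 26,13,-5,0, 26,13,0,0, 26,13,0,0, 26,13,0,0, 26,13,0,0, 26,13,0,0, 26,13,0,0, 26,13,0,0, 26,13,0,0, 26,13,0,0, 26,13,0,0, 26,13,0,0, 26,13,0,0, 26,13,0,0, 26,13,0,0, 26,13,0,0, 20,10,0,0]'
python3 -c "
from h import *
go(569,211,140,5.8)"
```

```text
time: 1.77
tcp_pos: [0.5714, 0.2119, 0.2678]
tcp_rot: [[0.942, -0.335, 0.002], [-0.335, -0.942, 0.0], [0.001, -0.001, -1.0]]
wrist_force: [-0.1, 1.5, 0.5]
grip_width: 0.0853
gripper_force: 0.0
t 1.77 tcp [571.4 211.9 267.8] yaw -19.54 tiltz [ 1.6e-03  5.0e-04 -1.0e+00] | d tool [ -2.13   1.8  127.75] turn -0.4423 F [-0.1  1.5  0.5] w 85.3 gf 0.0
```

```bash
python3 -m jog '[0,0,10,-0.11, 0,0,20,-0.11, 0,0,20,-0.11, 0,0,20,-0.11, 0,0,20,0, 0,0,20,0, 0,0,10,0, 0,0,0,0, 0,0,0,0]' 60
python3 -c "
from h import *
go(569,211,62,5.8)"
```

```text
time: 2.52
tcp_pos: [0.5705, 0.2141, 0.1472]
tcp_rot: [[0.995, 0.1, 0.001], [0.1, -0.995, -0.0], [0.001, 0.0, -1.0]]
wrist_force: [0.5, 0.8, 0.6]
grip_width: 0.0598
gripper_force: 0.0
t 2.52 tcp [570.5 214.1 147.2] yaw 5.75 tiltz [ 9.e-04 -1.e-04 -1.e+00] | d tool [-1.88  2.88 85.18] turn -0.0009 F [0.5 0.8 0.6] w 59.8 gf 0.0
```

```bash
python3 -m jog '[-1,1.5,10,0, -0.9,1.4,20,0, 0,0,20,0, 0,0,18,0, 0,0,11,0, 0,0,6,0, 0,0,0,0, 0,0,0,0]'
python3 -c "
from h import *
go(569,211,62,5.8)"
```

```text
time: 3.18
tcp_pos: [0.569, 0.2115, 0.0621]
tcp_rot: [[0.995, 0.1, 0.001], [0.1, -0.995, 0.0], [0.001, -0.0, -1.0]]
wrist_force: [-0.1, 0.1, 0.5]
grip_width: 0.0598
gripper_force: 0.0
t 3.18 tcp [569.  211.5  62.1] yaw 5.76 tiltz [ 1.3e-03  5.0e-04 -1.0e+00] | d tool [-0.07  0.5   0.06] turn -0.0006 F [-0.1  0.1  0.5] w 59.8 gf 0.0
```

```bash
python3 -m jog '[0,0.5,0,0, 0,0,0,0, 0,0,0,0, 0,0,0,0, 0,0,0,0, 0,0,0,0, 0,0,0,0, 0,0,0,0, 0,0,0,0]' 5
python3 -c "
from h import *
go(569,211,62,5.8)"
```

```text
time: 3.93
tcp_pos: [0.569, 0.211, 0.0622]
tcp_rot: [[0.995, 0.1, 0.001], [0.1, -0.995, 0.001], [0.001, -0.0, -1.0]]
wrist_force: [-0.2, -0.5, 4.8]
grip_width: 0.0152
gripper_force: 58.9
t 3.93 tcp [569.  211.   62.2] yaw 5.77 tiltz [ 1.4e-03  6.0e-04 -1.0e+00] | d tool [ 0.05 -0.01  0.22] turn -0.0006 F [-0.2 -0.5  4.8] w 15.2 gf 58.9
```

```bash
python3 -m jog '[0,0,-4,0, 0,0,-8,0, 0,0,-14,0, 0,0,-20,0, 0,0,-20,0, 0,0,-20,0, 0,0,-20,0, 0,5,-15,0, 0,15,0,0, 1,25,0,0, 1,30,0,0, 1,30,0,0, 1,30,0,0, 1,30,0,0, 1,30,0,0, 1,30,0,0, 1,30,0,0, 1,30,0,0, 0,30,0,0, 0,20,0,0]'
python3 -m jog '[0,15,0,-0.08, 0,11,0,-0.1, 0,0,0,-0.084, 0,0,0,0, 0,0,0,0]'
python3 -c "
from h import *
go(614,-151.7,150,20.9)"
```

```text
time: 5.6
tcp_pos: [0.6095, -0.125, 0.1806]
tcp_rot: [[0.995, 0.098, -0.003], [0.098, -0.995, 0.0], [-0.003, -0.0, -1.0]]
wrist_force: [0.0, 1.0, -1.6]
grip_width: 0.0154
gripper_force: 58.6
time: 6.02
tcp_pos: [0.6133, -0.1481, 0.181]
tcp_rot: [[0.936, 0.353, -0.003], [0.353, -0.936, 0.0], [-0.002, -0.001, -1.0]]
wrist_force: [-0.1, 0.7, -1.2]
grip_width: 0.0157
gripper_force: 58.5
t 6.02 tcp [ 613.3 -148.1  181. ] yaw 20.68 tiltz [-2.5e-03  5.0e-04 -1.0e+00] | d tool [-0.51  3.65 30.97] turn -0.0039 F [-0.1  0.7 -1.2] w 15.7 gf 58.5
```

```bash
python3 -m jog '[-0.5,2,10,-0.004, 0,1.6,12,0, 0,0,8,0, 0,0,0,0, 0,0,0,0]'
python3 - <<'E'
from h import *
go(614,-151.7,150,20.9)
t=grab('top','t1');s=grab('scene','s1')
a=cv2.resize(s['color'][110:215,280:370],(480,560),interpolation=cv2.INTER_CUBIC)
b=cv2.resize(t['color'][165:220,320:380][:,:],(300,560*1//2),interpolation=cv2.INTER_CUBIC)
b=np.vstack([b,b*0])
cv2.imwrite('pics/c1.png',np.hstack([a,b])[:,:,::-1])
E
```

```text
time: 6.43
tcp_pos: [0.6146, -0.1508, 0.1509]
tcp_rot: [[0.933, 0.36, -0.003], [0.36, -0.933, -0.0], [-0.003, -0.001, -1.0]]
wrist_force: [-0.4, 0.1, -0.3]
grip_width: 0.0152
gripper_force: 58.5
t 6.43 tcp [ 614.6 -150.8  150.9] yaw 21.1 tiltz [-2.7e-03 -1.0e-04 -1.0e+00] | d tool [-0.85  0.63  0.91] turn 0.0036 F [-0.4  0.1 -0.3] w 15.2 gf 58.5
```

View pics/c1.png

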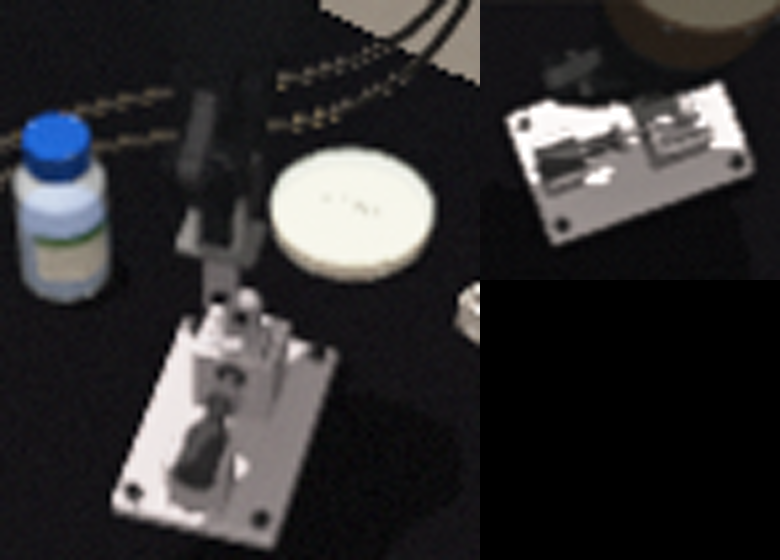

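The scene crop shows the fork in the gripper, pointing down behind the link's tab (tips about scene px (322,165)). The petri dish stays clear. Next I measure the blade and flange relative to the TCP, and the bar line in the same image.

```bash
python3 - <<'E'
from h import *
o=robot.observe();R=np.array(o['tcp_rot']);p=np.array(o['tcp_pos'])*1000
for n in('s1','t1'):
    c=load(n);P=cloud(c)*1000
    Q=P.reshape(-1,3)
    q=(Q-p)@R
    k=(abs(q[:,0])<30)&(abs(q[:,1])<25)&(q[:,2]>-2)&(q[:,2]<62)
    print(n,k.sum())
    for z0 in range(0,62,6):
        m=k&(q[:,2]>=z0)&(q[:,2]<z0+6)
        if m.sum()>2: print('  z below tcp',z0,m.sum(),'x',q[m,0].min().round(1),q[m,0].max().round(1),'y',q[m,1].min().round(1),q[m,1].max().round(1))
    O=np.array([614.9,-154.0]);a=np.radians(20.9);B=np.array([[np.cos(a),-np.sin(a)],[np.sin(a),np.cos(a)]])
    b=(Q[:,:2]-O)@B
    for nm,y0,y1,zl,zh in(('bar',-1,8,36,50),('collar',8,16,38,55),('barshaft',19,34,36,55),('wall',-9,-3,45,58),('barrel',40,62,42,58),('tab',-30,-16,55,80)):
        m=(b[:,1]>y0)&(b[:,1]<y1)&(abs(b[:,0])<25)&(Q[:,2]>zl)&(Q[:,2]<zh)
        if m.any(): print('  ',nm,m.sum(),'x',np.percentile(b[m,0],[0,10,50,90,100]).round(1),'y',b[m,1].min().round(1),b[m,1].max().round(1))
    if n=='s1':
        m=(abs(b[:,0])<12)&(b[:,1]>-3)&(b[:,1]<22)&(Q[:,2]>30)&(Q[:,2]<56)
        i=np.argsort(b[m,1]);print(np.c_[b[m],Q[m,2]][i].round(1).tolist())
E
```

```text
s1 125
  z below tcp 0 16 x -14.5 19.5 y -17.4 6.3
  z below tcp 6 60 x -16.8 21.4 y -17.4 10.1
  z below tcp 24 8 x -6.1 9.0 y -6.3 -1.2
  z below tcp 30 11 x -6.1 8.6 y -6.7 -0.9
  z below tcp 36 13 x -5.8 9.0 y -5.9 0.6
  z below tcp 42 6 x -4.5 8.4 y -6.0 -2.7
  z below tcp 48 5 x -5.1 9.2 y -6.0 -0.9
   bar 2 x [-1.  -0.4  1.7  3.8  4.4] y 7.2 7.6
   collar 21 x [-7.6 -5.3  0.4  6.9  8.8] y 8.6 15.7
   barshaft 16 x [-4.7 -4.  -0.7  3.7  5.6] y 19.8 33.7
   wall 41 x [-19.3 -15.9   2.5  14.6  19.3] y -8.9 -3.0
   barrel 56 x [-10.5  -8.   -0.1   8.9  12.2] y 40.3 61.6
   tab 44 x [-8.3 -7.2 -1.8  7.2  9.4] y -29.8 -17.4
[[1.8, -2.9, 47.8], [-11.9, -2.7, 52.3], [-9.5, -2.3, 39.9], [1.5, -2.1, 40.8], [-1.0, 7.2, 47.6], [4.4, 7.6, 46.4], [6.9, 8.6, 46.7], [1.1, 9.6, 49.6], [6.4, 9.9, 40.3], [-4.6, 10.1, 35.9], [-4.5, 10.1, 47.9], [-7.3, 10.2, 45.0], [-7.5, 10.4, 37.1], [-2.0, 10.9, 48.1], [6.2, 11.0, 45.5], [-7.6, 11.0, 41.9], [8.9, 11.1, 36.7], [-4.9, 11.1, 41.2], [0.6, 11.2, 43.5], [8.8, 11.2, 45.0], [0.4, 11.9, 48.4], [3.1, 12.1, 47.8], [0.2, 12.8, 41.4], [-5.3, 12.8, 47.2], [-5.5, 13.0, 35.4], [-2.7, 13.2, 46.8], [8.2, 13.3, 43.4], [2.6, 13.8, 45.8], [-2.9, 14.0, 43.8], [-3.2, 15.1, 41.1], [4.8, 15.7, 43.2], [1.9, 16.4, 44.8], [6.7, 18.7, 41.9], [-4.3, 18.8, 41.5], [-1.8, 19.8, 45.8], [-4.7, 20.3, 39.2], [-2.1, 20.7, 42.9], [3.4, 20.8, 45.2], [0.4, 21.6, 47.1]]
t1 33
  z below tcp 0 17 x -18.5 -11.4 y -15.4 6.9
  z below tcp 6 16 x -18.5 -8.3 y -16.0 10.8
   bar 5 x [-3.  -2.8 -1.7 -0.1  0.3] y -0.2 6.5
   collar 14 x [-10.2  -9.3  -1.4   4.3   6.4] y 9.4 15.3
   barshaft 20 x [-6.9 -5.9 -1.8  2.4  4.4] y 19.4 33.2
   wall 16 x [-21.6 -20.  -11.9  -3.9  -2.2] y -8.4 -3.6
   barrel 56 x [-14.8 -10.7  -2.4   7.3  10.4] y 40.6 61.6
   tab 23 x [-10.4  -9.7  -6.2   1.5   3.5] y -29.6 -18.7
```

```bash
python3 -m jog '[-1.2,1.6,0,0.003, -1,1.5,6,0, 0,0,12,0, 0,0,12,0, 0,0,7,0, 0,0,0,0, 0,0,0,0]'
cat > m.py <<'E'
from h import *
import sys
tag=sys.argv[1]
o=robot.observe();R=np.array(o['tcp_rot']);p=np.array(o['tcp_pos'])*1000
O=np.array([614.9,-154.0]);a=np.radians(20.9);B=np.array([[np.cos(a),-np.sin(a)],[np.sin(a),np.cos(a)]])
print('tcp br',((p[:2]-O)@B).round(2),p[2].round(1),'F br',(np.array(o['wrist_force'])[:2]@B).round(1),round(o['wrist_force'][2],1))
for n in('scene','top'):
    c=grab(n,tag+n);Q=(cloud(c)*1000).reshape(-1,3);b=(Q[:,:2]-O)@B;z=Q[:,2];h=z-(p[2]-56)
    for nm,zl,zh,src,xm,y0,y1 in(('blade',4,44,h,14,-6,14),('flange',46,56,h,25,-22,24),('collar',38,52,z,14,8,18),('shaft',38,52,z,10,19,34),('barrel',44,58,z,16,40,62),('wall',46,56,z,25,-9,-2)):
        m=(src>zl)&(src<zh)&(z>(53 if src is h else 0))&(abs(b[:,0])<xm)&(b[:,1]>y0)&(b[:,1]<y1)
        if m.sum()>2: print(n,nm,m.sum(),'x',np.percentile(b[m,0],[0,10,50,90,100]).round(1),'y',np.percentile(b[m,1],[0,10,50,90,100]).round(1))
E
python3 m.py a
```

```text
time: 7.12
tcp_pos: [0.6142, -0.1548, 0.1151]
tcp_rot: [[0.934, 0.357, -0.001], [0.357, -0.934, -0.0], [-0.001, 0.0, -1.0]]
wrist_force: [-0.5, -0.2, -0.7]
grip_width: 0.0153
gripper_force: 58.5
tcp br [-0.94 -0.54] 115.1 F br [-0.5 -0. ] -0.7
scene blade 38 x [-6.3 -4.5  2.3  9.   9.4] y [-2.6 -0.8  1.4  2.6  4.4]
scene flange 62 x [-17.3 -15.2  -1.1  18.2  20.2] y [-12.3  -6.5  10.1  16.1  17.8]
scene collar 23 x [-8.1 -7.1 -0.1  7.7  8.8] y [ 8.8  9.9 12.8 15.2 16.6]
scene shaft 16 x [-5.2 -4.6 -1.5  3.7  5.4] y [19.8 20.3 25.3 30.  31.5]
scene barrel 56 x [-12.9  -7.2   0.4   8.1  10.7] y [40.2 41.8 51.5 60.9 62. ]
scene wall 34 x [-19.7 -15.8   1.1  15.6  19.8] y [-8.9 -7.5 -5.7 -4.2 -3.9]
top flange 29 x [-18.5 -17.7 -14.5 -11.9 -10.6] y [-12.6 -10.5   0.7  12.7  14.7]
top collar 14 x [-10.5  -9.6  -1.4   4.9   5.9] y [ 8.7 10.  13.1 15.9 18. ]
top shaft 18 x [-6.6 -5.7 -1.7  2.6  4.3] y [19.  20.7 26.4 32.2 33.4]
top barrel 46 x [-15.8 -10.4  -3.4   4.8  10.7] y [40.7 42.2 50.2 59.2 61.5]
top wall 9 x [-21.4 -20.8 -15.3 -11.5  -9.3] y [-8.8 -8.  -6.2 -3.8 -3.2]
```

```bash
python3 -m jog '[-0.8,-1.2,0,0, -0.6,-1.1,0,0, 0,0,0,0, 0,0,2,0, 0,0,2,0, 0,0,2,0, 0,0,2,0, 0,0,0,0]'
python3 m.py b
```

```text
time: 7.88
tcp_pos: [0.6117, -0.153, 0.1066]
tcp_rot: [[0.934, 0.357, -0.001], [0.357, -0.934, 0.0], [-0.001, -0.001, -1.0]]
wrist_force: [0.1, -0.1, -0.7]
grip_width: 0.0151
gripper_force: 58.5
tcp br [-2.63  2.04] 106.6 F br [ 0.1 -0.1] -0.7
scene blade 46 x [-8.7 -7.8 -0.5  8.2  8.8] y [1.6 2.  4.4 6.2 7.6]
scene flange 61 x [-18.3 -16.6  -5.5  16.   18.8] y [-9.1 -1.8 12.1 16.9 19.2]
scene collar 23 x [-8.6 -7.2  0.3  7.9  9. ] y [ 8.6 10.8 12.7 15.7 16.5]
scene shaft 17 x [-5.5 -4.4 -0.5  4.9  6.3] y [19.8 20.  25.  29.3 30.2]
scene barrel 52 x [-9.2 -6.9 -0.2  8.3 10.5] y [41.3 42.4 50.8 59.8 61.9]
scene wall 24 x [-19.4 -15.7   1.   16.7  20. ] y [-8.5 -8.3 -6.7 -4.4 -3.3]
top flange 28 x [-20.4 -19.4 -16.5 -13.3  -9. ] y [-10.1  -6.2   4.6  15.2  18. ]
top collar 13 x [-10.   -9.4  -4.1  -0.    4.3] y [ 9.6 10.4 13.8 17.4 18. ]
top shaft 20 x [-6.9 -5.7 -1.3  3.6  4.5] y [20.5 20.9 26.9 33.1 34. ]
top barrel 49 x [-14.9  -9.4  -1.1   7.   11. ] y [40.8 43.2 51.1 59.9 61.8]
top wall 8 x [-21.7 -21.  -17.6 -13.9 -13. ] y [-8.6 -8.1 -6.6 -4.  -3.4]
```

```bash
python3 -m jog '[0,0,2,0, 0,0,2,0, 0,0,2,0, 0,0,0,0]' | grep -E 'pos|force'; python3 -m jog '[0,0,1,0, 0,0,1,0, 0,0,1,0, 0,0,1,0, 0,0,0,0]'| grep -E 'pos|force'
```

```text
tcp_pos: [0.6117, -0.153, 0.1007]
wrist_force: [0.3, -0.1, -1.5]
gripper_force: 58.5
tcp_pos: [0.612, -0.153, 0.0971]
wrist_force: [-0.3, 0.2, -1.3]
gripper_force: 58.5
```

```bash
python3 -m jog '[0,0,1,0, 0,0,1,0, 0,0,1,0, 0,0,1,0, 0,0,1,0, 0,0,0,0]'| grep -E 'pos|force'
```

```text
tcp_pos: [0.612, -0.153, 0.092]
wrist_force: [-0.3, 0.8, -1.2]
gripper_force: 58.5
```

```bash
python3 -m jog '[0,0,1,0, 0,0,1,0, 0,0,1,0, 0,0,1,0, 0,0,0,0, 0,0,0,0]'| grep -E 'pos|force'; python3 m.py c
```

```text
tcp_pos: [0.6121, -0.1531, 0.0882]
wrist_force: [-0.4, -0.1, -1.1]
gripper_force: 58.5
tcp br [-2.32  1.89] 88.2 F br [-0.4  0.1] -1.1
scene blade 21 x [-11.3  -7.    0.2   8.2   8.5] y [-4.5  1.1  3.3  6.   7.7]
scene flange 63 x [-17.9 -16.7  -7.3  16.2  20. ] y [-8.7 -2.2 12.  17.8 18.4]
scene collar 25 x [-8.2 -5.7  0.8  7.9  8.6] y [ 8.6 10.2 12.3 15.9 17.3]
scene shaft 16 x [-5.5 -4.1  0.2  3.5  5.6] y [20.3 21.8 25.1 30.4 32.7]
scene barrel 51 x [-12.7  -8.4  -1.7   6.4   9.7] y [40.2 43.  52.5 60.4 61.9]
scene wall 19 x [-19.9 -19.  -11.3  18.2  19. ] y [-8.4 -8.  -5.2 -3.  -2.2]
top flange 25 x [-19.8 -19.2 -16.5 -13.  -10.8] y [-7.9 -5.   5.5 14.6 16.9]
top collar 5 x [-9.3 -7.6 -4.2 -2.7 -2.3] y [12.7 13.1 14.  16.9 17. ]
top shaft 13 x [-7.  -5.7 -4.  -1.  -0.4] y [19.2 20.7 27.6 32.4 33.4]
top barrel 45 x [-11.   -9.3  -3.    4.3   6.6] y [40.2 42.1 50.7 59.7 61.3]
top wall 5 x [-21.8 -21.3 -19.3 -16.2 -14.7] y [-7.6 -7.4 -6.8 -4.6 -4.5]
```

```bash
cat > f.py <<'E'
from h import *
o=robot.observe();p=np.array(o['tcp_pos'])*1000
O=np.array([614.9,-154.0]);a=np.radians(20.9);B=np.array([[np.cos(a),-np.sin(a)],[np.sin(a),np.cos(a)]])
print('t',round(o['time'],2),'br',((p[:2]-O)@B).round(2),p[2].round(1),'F',(np.array(o['wrist_force'])[:2]@B).round(1),round(o['wrist_force'][2],1),'M',(np.array(o['moment'])[:2]@B).round(2))
E
python3 -m jog '[0,-0.5,0,0, 0,-0.5,0,0, 0,-0.5,0,0, 0,0,0,0]' >/dev/null; python3 f.py;python3 -m jog '[0,-0.5,0,0, 0,-0.5,0,0, 0,0,0,0]' >/dev/null; python3 f.py;  python3 -m jog '[0,-0.5,0,0, 0,-0.5,0,0, 0,0,0,0]' >/dev/null; python3 f.py
```

```text
t 10.17 br [-2.28  3.47] 88.4 F [-0.4  0.6] -1.2 M [-0.02 -0.01]
t 10.42 br [-2.27  4.48] 88.3 F [-0.6 -0. ] -1.2 M [0.02 0.01]
t 10.67 br [-2.27  5.45] 88.3 F [-1.1  0.2] -1.5 M [ 0.03 -0.01]
```

```bash
python3 -m jog '[0,-0.5,0,0, 0,-0.5,0,0, 0,0,0,0]' >/dev/null; python3 f.py
```

```text
t 10.92 br [-2.23  5.79] 88.4 F [-0.7 -3.4] -1.8 M [-1.04  0.05]
```

```bash
python3 -m jog '[0,-0.5,0,0, 0,-0.5,0,0, 0,0,0,0]' >/dev/null; python3 f.py
```

```text
t 11.17 br [-2.22  6.63] 88.4 F [-0.5 -5.3] -2.6 M [-1.83  0.11]
```

```bash
cat >> f.py <<'E'
c=robot.camera('scene');Q=(cloud(c)*1000).reshape(-1,3);b=(Q[:,:2]-O)@B;z=Q[:,2]
m=(abs(b[:,0])<6)&(b[:,1]>-29)&(b[:,1]<-17)&(z<95)&(z>60)
print(' tab top',np.percentile(z[m],[50,90,100]).round(1),m.sum())
E
python3 -m jog '[0,-0.5,0,0, 0,-0.5,0,0, 0,0,0,0]' >/dev/null; python3 f.py;python3 -m jog '[0,-0.5,0,0, 0,-0.5,0,0, 0,0,0,0]' >/dev/null; python3 f.py
```

```text
t 11.42 br [-2.24  7.35] 88.4 F [-0.1 -5.9] -2.4 M [-2.06  0.18]
t 11.72 br [-2.24  8.25] 88.4 F [-0.7 -7. ] -3.9 M [-2.18  0.11]Traceback (most recent call last):
  File "f.py", line 7, in <module>
    print(' tab top',np.percentile(z[m],[50,90,100]).round(1),m.sum())
                     ~~~~~~~~~~~~~^^^^^^^^^^^^^^^^^^
    return _quantile_unchecked(
        a, q, axis, out, overwrite_input, method, keepdims, weights)
    return _ureduce(a,
                    func=_quantile_ureduce_func,
    ...<5 lines>...
                    overwrite_input=overwrite_input,
                    method=method)
    r = func(a, **kwargs)
    result = _quantile(arr,
                       quantiles=q,
    ...<2 lines>...
                       out=out,
                       weights=wgt)
    slices_having_nans = np.isnan(arr[-1, ...])
                                  ~~~^^^^^^^^^
IndexError: index -1 is out of bounds for axis 0 with size 0
Traceback (most recent call last):
  File "f.py", line 7, in <module>
    print(' tab top',np.percentile(z[m],[50,90,100]).round(1),m.sum())
                     ~~~~~~~~~~~~~^^^^^^^^^^^^^^^^^^
IndexError: index -1 is out of bounds for axis 0 with size 0
```

```bash
sed -i '/^c=robot/,$d' f.py; cat >> f.py <<'E'
for n in('top','scene'):
    c=robot.camera(n);Q=(cloud(c)*1000).reshape(-1,3);b=(Q[:,:2]-O)@B;z=Q[:,2]
    m=(abs(b[:,0])<16)&(b[:,1]>-38)&(b[:,1]<-17)&(z<98)&(z>56)
    print(n,'tab z',np.sort(z[m])[-10:].round(1),m.sum())
E
python3 f.py; python3 - <<'E'
from h import *
s=grab('scene','s2')
t=grab('top','t2')
a=cv2.resize(s['color'][130:215,290:360],(460,560),interpolation=cv2.INTER_CUBIC)
b=cv2.resize(t['color'][165:220,325:380],(330,330),interpolation=cv2.INTER_CUBIC);b=np.vstack([b,np.zeros((230,330,3),np.uint8)])
cv2.imwrite('pics/c2.png',np.hstack([a,b])[:,:,::-1])
E
```

```text
t 11.77 br [-2.22  8.24] 88.4 F [-0.8 -5.8] -4.7 M [-2.25  0.21]
top tab z [] 0
scene tab z [59.9 66.4 67.4 70.5] 4
```

View pics/c2.png

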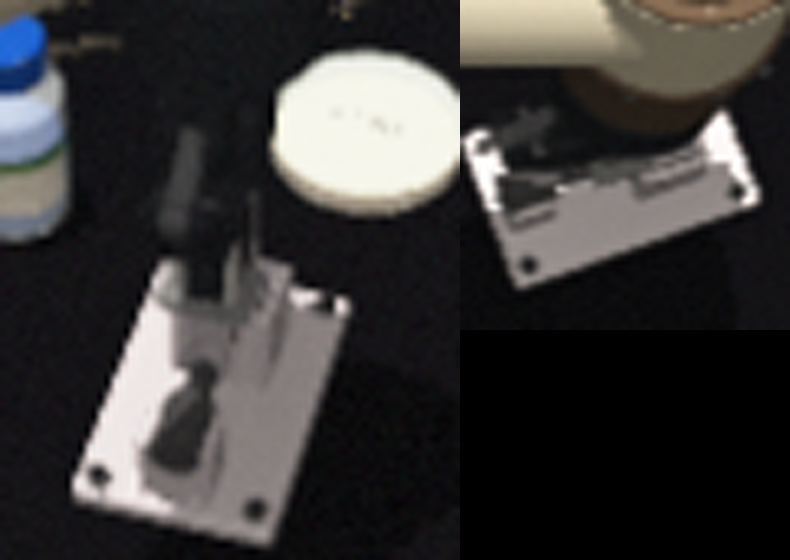

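The scene crop shows the fork in the gap at the collar (px about (320,188)). The link is hidden behind the gripper, so I continue by force and travel.

```bash
sed -i '/^for n/,$d' f.py; python3 -m jog '[0,-0.5,0,0, 0,0,0,0]' >/dev/null; python3 f.py;python3 -m jog '[0,-0.5,0,0, 0,0,0,0]' >/dev/null; python3 f.py
```

```text
t 12.13 br [-2.22  8.62] 88.4 F [-0.9 -6.8] -3.2 M [-2.34  0.15]
t 12.3 br [-2.21  9.06] 88.4 F [-0.8 -7. ] -3.8 M [-2.39  0.21]
```

```bash
python3 -m jog '[0,-0.5,0,0, 0,0,0,0]' >/dev/null; python3 f.py;python3 -m jog '[0,-0.4,0,0, 0,0,0,0]' >/dev/null; python3 f.py
```

```text
t 12.47 br [-2.22  9.48] 88.4 F [ 0.5 -7.4] -3.6 M [-2.44  0.13]
t 12.63 br [-2.2   9.79] 88.4 F [-0.4 -7.3] -3.2 M [-2.58  0.21]
```

```bash
python3 -m jog '[0,-0.4,0,0, 0,0,0,0]' >/dev/null; python3 f.py;python3 -m jog '[0,-0.4,0,0, 0,0,0,0]' >/dev/null; python3 f.py; python3 - <<'E'
from h import *
s=grab('scene','s3');t=grab('top','t3')
for n,c,o in(('s',s,load('s2')),('t',t,load('t2'))):
    d=np.abs(c['color'].astype(int)-o['color']).sum(2); v,u=np.where(d>100); print(n,len(u),np.c_[u,v][:40].tolist())
E
```

```text
t 12.8 br [-2.24 10.11] 88.4 F [-1.3 -8.3] -4.2 M [-2.63  0.23]
t 12.97 br [-2.23 10.47] 88.4 F [-0.3 -8.8] -4.0 M [-2.72  0.2 ]
s 1357 [[522, 0], [523, 1], [525, 3], [465, 4], [526, 4], [527, 4], [464, 5], [526, 5], [527, 5], [527, 6], [528, 6], [529, 8], [530, 8], [530, 9], [530, 10], [531, 11], [532, 13], [452, 14], [454, 14], [532, 14], [450, 15], [452, 15], [447, 16], [533, 16], [445, 17], [446, 17], [533, 17], [444, 18], [534, 18], [441, 19], [534, 19], [437, 20], [439, 20], [534, 20], [434, 21], [437, 21], [432, 22], [430, 23], [427, 24], [428, 24]]
t 2056 [[364, 129], [365, 129], [369, 130], [370, 130], [372, 131], [373, 131], [374, 132], [375, 132], [376, 133], [377, 133], [377, 134], [378, 134], [308, 135], [309, 135], [310, 135], [349, 135], [377, 135], [378, 135], [379, 135], [285, 136], [286, 136], [288, 136], [293, 136], [294, 136], [296, 136], [297, 136], [298, 136], [350, 136], [352, 136], [378, 136], [379, 136], [380, 136], [259, 137], [260, 137], [261, 137], [262, 137], [263, 137], [264, 137], [265, 137], [266, 137]]
```

```bash
python3 - <<'E'
from h import *
r=[cv2.resize(load(n)['color'][150:200,300:345],(396,560//1-120),interpolation=cv2.INTER_CUBIC) for n in('s2','s3')]
cv2.imwrite('pics/c3.png',np.clip(np.hstack(r)[:,:,::-1]*1.5,0,255))
E
```

```text
[ WARN:0@0.144] global loadsave.cpp:1063 imwrite_ Unsupported depth image for selected encoder is fallbacked to CV_8U.
```

View pics/c3.png

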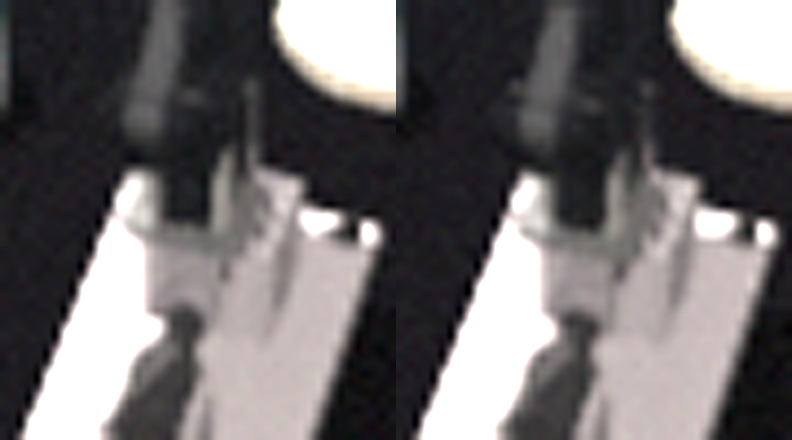

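```bash
python3 -m jog '[0,-0.4,0,0, 0,0,0,0]' >/dev/null; python3 f.py;python3 -m jog '[0,-0.4,0,0, 0,0,0,0]' >/dev/null; python3 f.py; python3 -m jog '[0,-0.3,0,0, 0,0,0,0]' >/dev/null; python3 f.py
```

```text
t 13.23 br [-2.2  10.85] 88.4 F [-0.5 -7.6] -4.0 M [-2.65  0.24]
t 13.4 br [-2.22 11.36] 88.4 F [-0.3 -7.9] -3.8 M [-2.5   0.14]
t 13.57 br [-2.24 11.79] 88.4 F [-0.3 -6.8] -4.2 M [-2.33  0.23]
```

```bash
python3 -m jog '[0,1.2,0,0, 0,1.2,0,0, 0,1.2,0,0, 0,1.2,0,0, 0,1.2,0,0, 0,1.2,0,0, 0,1,0,0, 0,0,0,0, 0,0,0,0]' >/dev/null; python3 f.py; python3 -m jog '[0,0,-2,0, 0,0,-4,0, 0,0,-8,0, 0,0,-12,0, 0,0,-14,0, 0,0,-14,0, 0,0,-14,0, 0,0,-14,0, 0,0,-8,0, 0,0,0,0, 0,0,0,0]'; python3 - <<'E'
from h import *
O=np.array([614.9,-154.0]);a=np.radians(20.9);B=np.array([[np.cos(a),-np.sin(a)],[np.sin(a),np.cos(a)]])
for n in('scene','top'):
    Q=(cloud(grab(n,'u'+n))*1000).reshape(-1,3);b=(Q[:,:2]-O)@B;z=Q[:,2]
    m=(abs(b[:,0])<16)&(b[:,1]>-36)&(b[:,1]<-12)&(z<98)&(z>60)
    print(n,'tab',m.sum(),z[m].max(),'x',np.percentile(b[m,0],[0,50,100]).round(1),'y',np.percentile(b[m,1],[0,50,100]).round(1))
go(569,211,178,5.8)
E
```

```text
t 14.32 br [-2.27  5.05] 88.3 F [ 0.1 -1. ] -1.0 M [-0.02 -0.  ]
time: 15.23
tcp_pos: [0.611, -0.1501, 0.1788]
tcp_rot: [[0.934, 0.357, 0.001], [0.357, -0.934, 0.0], [0.001, 0.0, -1.0]]
wrist_force: [0.5, -0.4, -2.0]
grip_width: 0.0155
gripper_force: 59.4
scene tab 77 83.87650609147369 x [-13.5  -1.5  13.9] y [-33.2 -20.2 -12.5]
top tab 40 88.4255427463776 x [-15.   -7.2   4. ] y [-33.8 -24.7 -12. ]
t 15.33 tcp [ 610.3 -150.   177.4] yaw 20.91 tiltz [-1.9e-03  4.0e-04 -1.0e+00] | d tool [  90.25 -351.99   -0.42] turn 0.2638 F [ 0.1 -0.8 -1.8] w 15.5 gf 59.4
```

Tab top is now at about 86 mm (it was about 76), so the link has sprung free. Returning the fork.

```bash
python3 -m jog '[0,0,-3,0.08, 0,0,0,0.1, 0,-10,0,0.084, 0,-20,0,0, 0,-28,0,0, -1,-30,0,0, -1,-30,0,0, -1,-30,0,0, -1,-30,0,0, -1,-30,0,0, 0,-30,0,0, 0,-30,0,0, 0,-30,0,0, 0,-30,0,0, 0,-20,0,0, 0,-12,0,0, 0,-3,0,0, 0,0,0,0, 0,0,0,0]' >/dev/null; python3 - <<'E'
from h import *
go(569,211,62,5.77)
o=robot.observe();R=np.array(o['tcp_rot']);p=np.array(o['tcp_pos'])*1000
for n in('scene','top'):
    Q=(cloud(grab(n,'v'+n))*1000).reshape(-1,3);q=(Q-p)@R
    k=(abs(q[:,0])<30)&(abs(q[:,1])<25)
    for z0 in range(0,62,6):
        m=k&(q[:,2]>=z0)&(q[:,2]<z0+6)
        if m.sum()>2: print(n,z0,m.sum(),'x',q[m,0].min().round(1),q[m,0].max().round(1),'y',np.percentile(q[m,1],[0,50,100]).round(1))
E
```

```text
t 16.92 tcp [568.4 209.4 180.8] yaw 5.76 tiltz [-1.1e-03 -8.0e-04 -1.0e+00] | d tool [  0.92  -1.65 118.84] turn -0.0002 F [ 1.2 -0.1 -1. ] w 15.9 gf 59.4
scene 0 50 x -17.3 -2.4 y [-14.3  -2.6  13. ]
scene 6 29 x -17.1 6.8 y [-15.1  -3.3  13.5]
scene 36 6 x -6.8 8.2 y [-2.7 -2.2  0.2]
scene 42 8 x -6.8 9.2 y [-3.4 -2.2  1.3]
scene 48 5 x -6.5 9.5 y [-3.  -0.6  1.4]
scene 54 4 x -5.8 8.1 y [-2.5 -1.6 -0.7]
top 0 31 x -18.8 -8.3 y [-12.2   3.1  14.4]
top 6 6 x -18.0 -11.1 y [-13.1   0.1   7.5]
```

```bash
python3 -m jog '[0.4,-0.8,5,0, 0.4,-0.8,15,0, 0,0,20,0, 0,0,18,0, 0,0,8,0, 0,0,0,0, 0,0,0,0]' >/dev/null; python3 -c "
from h import *
go(569,211,62,5.77)"
```

```text
t 17.6 tcp [569.5 211.6 115.4] yaw 5.78 tiltz [ 0.e+00 -6.e-04 -1.e+00] | d tool [-0.58  0.53 53.39] turn 0.0002 F [-0.3  0.3 -1. ] w 15.1 gf 59.4
```

```bash
python3 -m jog '[-0.5,0.5,2,0, 0,0,4,0, 0,0,5,0, 0,0,5,0, 0,0,0,0]' >/dev/null; python3 -c "
from h import *
go(569,211,62,5.77)"; python3 -m jog '[0,0,5,0, 0,0,5,0, 0,0,6,0, 0,0,6,0, 0,0,6,0, 0,0,4,0, 0,0,2,0, 0,0,0,0]' >/dev/null; python3 -c "
from h import *
go(569,211,62,5.77)"
```

```text
t 18.02 tcp [568.  211.1  98.1] yaw 5.78 tiltz [-1.9e-03 -8.0e-04 -1.0e+00] | d tool [ 1.08  0.23 36.12] turn 0.0002 F [ 0.6 -0.2 -1.4] w 15.2 gf 59.4
t 18.68 tcp [568.4 211.3  64.5] yaw 5.8 tiltz [-1.1e-03 -8.0e-04 -1.0e+00] | d tool [0.57 0.33 2.54] turn 0.0005 F [-1.3 -0.5 -1.3] w 15.3 gf 59.4
```

```bash
python3 -m jog '[0.5,0.3,1,0, 0,0,1,0, 0,0,0.6,0, 0,0,0,0]' >/dev/null; python3 -c "
from h import *
go(569,211,62,5.77)"; python3 -m jog '[0,0,0,0, 0,0,0,0, 0,0,0,0, 0,0,0,0, 0,0,0,0, 0,0,0,0]' 50 >/dev/null;  python3 -c "
from h import *
go(569,211,62,5.77)"; python3 -m jog '[0,0,-5,0, 0,0,-10,0, 0,0,-20,0, 0,0,-20,0, 0,0,-25,0, 0,0,-25,0, 0,0,-15,0, 0,0,0,0]' >/dev/null; python3 - <<'E'
from h import *
for n in('scene','top'):
    Q=(cloud(grab(n,'w'+n))*1000).reshape(-1,3)
    for zl,zh in((48,64),(105,125)):
        m=(np.hypot(Q[:,0]-569,Q[:,1]-211)<35)&(Q[:,2]>zl)&(Q[:,2]<zh)
        if m.sum()>3: print(n,zl,m.sum(),Q[m,2].max(),cv2.minAreaRect(Q[m,:2].astype(np.float32)))
E
```

```text
t 19.02 tcp [569.3 211.3  62.8] yaw 5.8 tiltz [ 2.e-04  2.e-04 -1.e+00] | d tool [-0.32  0.23  0.8 ] turn 0.0004 F [-0.1 -0.3 -0.7] w 15.6 gf 59.4
t 19.52 tcp [569.3 211.3  62.8] yaw 5.8 tiltz [ 2.e-04  1.e-04 -1.e+00] | d tool [-0.33  0.24  0.83] turn 0.0005 F [ 0.3 -0.5 -0.2] w 49.9 gf 0.0
scene 48 211 63.325266360224845 ((569.0300903320312, 211.3468780517578), (49.92780303955078, 34.8628044128418), 6.726974964141846)
scene 105 106 119.58079910830844 ((569.8931274414062, 213.068359375), (23.2097225189209, 16.603288650512695), 3.9968764781951904)
top 48 127 62.297823231568294 ((568.0011596679688, 207.33042907714844), (51.18729782104492, 32.748680114746094), 1.1386841535568237)
top 105 53 120.86015633854386 ((568.806884765625, 210.70767211914062), (21.99537467956543, 15.39818286895752), 10.19404411315918)
```

```bash
python3 -m jog '[0,10,0,0, 1,20,0,0, 1,30,0,0, 1,30,0,0, 1,30,0,0, 1,30,0,0, 1,30,0,0, 1,30,0,0, 1,30,0,0, 1,30,0,0, 1,30,0,0, 1,30,0,0, 1,30,0,0, 2,20,0,-0.08, 0,11,0,-0.1, 0,0,0,-0.084, 0,0,0,0, 0,0,0,0]' >/dev/null;  python3 -c "
from h import *
go(623,-176.6,60,20.9)"
```

```text
t 21.78 tcp [ 622.6 -176.7  181.3] yaw 20.76 tiltz [-2.8e-03  3.0e-04 -1.0e+00] | d tool [  0.73   0.16 121.3 ] turn -0.0025 F [ 0.5  0.1 -0.4] w 50.3 gf 0.0
```

```bash
python3 -m jog '[0.5,0,10,-0.002, 0,0,20,0, 0,0,25,0, 0,0,25,0, 0,0,20,0, 0,0,12,0, 0,0,6,0, 0,0,2,0, 0,0,0,0]' >/dev/null;  python3 -c "
from h import *
go(623,-176.6,60,20.9)"
```

```text
t 22.53 tcp [ 624.4 -175.9   62.9] yaw 21.06 tiltz [ 4.e-04 -3.e-04 -1.e+00] | d tool [-1.53  0.14  2.87] turn 0.0027 F [-0.2 -1.4  0.7] w 50.0 gf 0.0
```

```bash
python3 -m jog '[-1,0,1,0.002, 0,0,1,0, 0,0,0,0]' 30 >/dev/null; python3 -m jog '[0,0,0,0, 0,0,0,0, 0,0,0,0, 0,0,0,0, 0,0,0,0, 0,0,0,0]' 3 >/dev/null;  python3 -c "
from h import *
go(623,-176.6,60,20.9)"
```

```text
t 23.28 tcp [ 625.  -178.1   62.7] yaw 20.95 tiltz [ 0.0048 -0.0026 -1.    ] | d tool [-1.31 -2.15  2.72] turn 0.0009 F [ 0.8 -5.4  3.6] w 10.7 gf 60.1
```

```bash
python3 -m jog '[0,1.5,0,0, 0,0,-2,0, 0,0,-3,0, 0,0,-4,0, 0,0,-5,0, 0,0,-5,0, 0,0,-5,0, 0,0,-5,0, 0,0,0,0]' >/dev/null;  python3 -c "
from h import *
go(623,-176.6,60,20.9)"; python3 -m jog '[0,0,-5,0, 0,0,-8,0, 0,0,-10,0, 0,0,-15,0, 0,0,-15,0, 0,0,-15,0, 0,0,-10,0, 0,0,0,0]' >/dev/null;  python3 - <<'E'
from h import *
go(501,-324,100,20.9)
s=grab('scene','x');cv2.imwrite('pics/c4.png',cv2.resize(s['color'][90:220,270:430],(640,520))[:,:,::-1])
E
```

```text
t 24.03 tcp [ 623.8 -177.5   90.9] yaw 20.95 tiltz [ 8.e-04  1.e-04 -1.e+00] | d tool [-0.45 -1.14 30.9 ] turn 0.0008 F [ 0.2 -0.7 -0.6] w 10.3 gf 59.9
t 24.7 tcp [ 625.2 -178.1  171.5] yaw 20.95 tiltz [ 0.0062 -0.001  -1.    ] | d tool [-168.54   91.63   70.85] turn 0.0009 F [ 0.3 -0.9 -0.6] w 10.4 gf 60.0
```

View pics/c4.png

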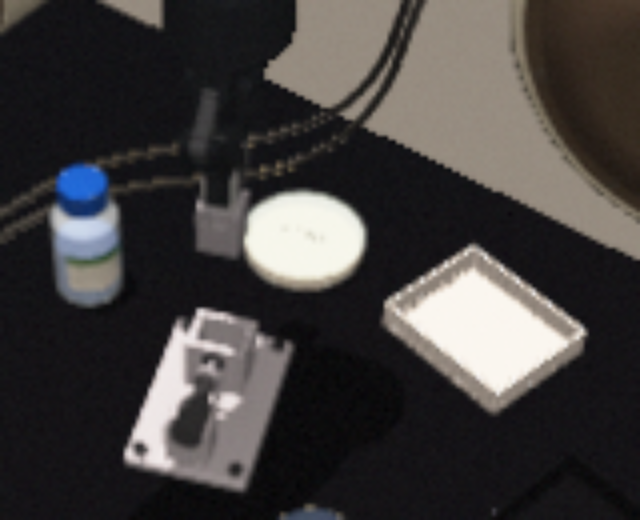

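The link is out of the well and in the gripper (crop px (220,220)), and the bracket and petri dish are undisturbed. Moving over the white dish.

```bash
python3 -m jog '[-8,4,0,0, -16,9,0,0, -22,12,0,0, -24,13,0,0, -24,13,0,0, -24,13,0,0, -22,12,0,0, -16,9,0,0, -8,5,5,0, -4,1,10,0, 0,0,20,0, 0,0,20,0, 0,0,15,0, 0,0,10,0, 0,0,0,0, 0,0,0,0]' >/dev/null;  python3 -c "
from h import *
go(501,-324,42,20.9)"
```

```text
t 26.08 tcp [ 499.  -322.5   86.9] yaw 20.97 tiltz [-1.8e-03  3.0e-04 -1.0e+00] | d tool [ 1.37  2.13 44.86] turn 0.0012 F [ 0.7  0.1 -0.6] w 10.7 gf 59.9
```

```bash
python3 -m jog '[0.5,1,8,0, 0.5,1,10,0, 0,0,10,0, 0,0,6,0, 0,0,4,0, 0,0,2,0, 0,0,0,0]' >/dev/null;  python3 -c "
from h import *
go(501,-324,42,20.9)"; python3 -m jog '[0,0,1,0, 0,0,0.7,0, 0,0,0,0]' >/dev/null;  python3 -c "
from h import *
go(501,-324,42,20.9)"
```

```text
t 26.67 tcp [ 500.6 -324.3   47.1] yaw 20.92 tiltz [-1.e-03  3.e-04 -1.e+00] | d tool [ 0.48 -0.09  5.1 ] turn 0.0004 F [ 0.6  0.1 -0.8] w 10.5 gf 59.9
t 26.92 tcp [ 501.  -324.4   46.2] yaw 20.92 tiltz [ 5.e-04 -1.e-04 -1.e+00] | d tool [ 0.14 -0.33  4.24] turn 0.0004 F [ 0.8 -0.2 -0.5] w 10.4 gf 59.9
```

```bash
for i in 1 2 3; do python3 -m jog '[0,0,1,0, 0,0,0.5,0, 0,0,0,0]' | grep -E 'pos|wrist'; done
```

```text
tcp_pos: [0.5008, -0.3243, 0.0445]
wrist_force: [-0.1, 0.5, -0.7]
tcp_pos: [0.5007, -0.3243, 0.0429]
wrist_force: [1.0, 1.2, -0.9]
tcp_pos: [0.501, -0.3245, 0.0421]
wrist_force: [-1.1, 0.3, 3.6]
```

Contact with the dish floor; release and retreat.

```bash
python3 -m jog '[0,0,0,0, 0,0,0,0, 0,0,0,0, 0,0,0,0, 0,0,0,0, 0,0,0,0]' 50 >/dev/null; python3 -m jog '[0,0,-4,0, 0,0,-10,0, 0,0,-20,0, 0,0,-25,0, 0,0,-25,0, 0,0,-25,0, 0,0,-25,0, 0,0,-10,0, 0,0,0,0, 0,0,0,0, 0,0,0,0]' | head -3; python3 - <<'E'
from h import *
s=grab('scene','y');t=grab('top','yt');cv2.imwrite('pics/c5.png',np.hstack([cv2.resize(s['color'][100:330,190:430],(480,460)),cv2.resize(t['color'][120:270,200:440],(320,460)[:1]+(200,)).repeat(1,0) if 0 else np.vstack([cv2.resize(t['color'][120:270,200:440],(320,200)),np.zeros((260,320,3),np.uint8)])])[:,:,::-1])
E
```

```text
time: 29.08
tcp_pos: [0.4999, -0.3238, 0.184]
tcp_rot: [[0.934, 0.357, -0.002], [0.357, -0.934, 0.002], [-0.002, -0.002, -1.0]]
```

View pics/c5.png

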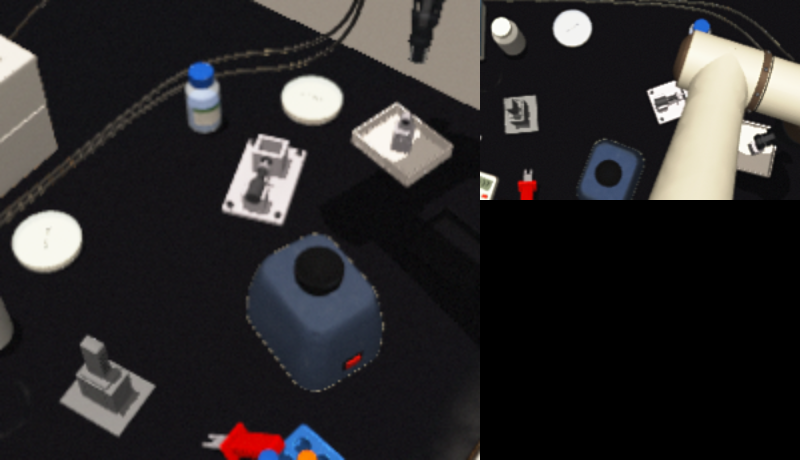

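The link stands in the white dish (crop (402,130)) and the fork is back in its stand. The red look-alike looks lower and turned over compared with the start, so I'll check the saved frames to see when that changed.

```bash
python3 - <<'E'
from h import *
for n in ('scene0','s1','ascene','s3','vscene','wscene','x','y'):
    c=load(n);C=c['color'].astype(int);P=cloud(c)
    m=(C[...,0]>150)&(C[...,1]<60)&(C[...,2]<60);m[:,:250]=0;m[:280]=0;v,u=np.where(m)
    print(n,m.sum(),u.mean().round(),v.mean().round(),(P[m].mean(0)*1000).round(),P[m][:,2].max().round(3))
r=[cv2.resize(load(n)['color'][270:350,260:350],(390,345),interpolation=cv2.INTER_CUBIC) for n in('scene0','y')]
cv2.imwrite('pics/c6.png',np.hstack(r)[:,:,::-1])
E
```

```text
scene0 212 293.0 309.0 [435. 192.  76.] 0.93
s1 348 314.0 322.0 [388. 184.  60.] 0.93
ascene 348 314.0 322.0 [388. 184.  58.] 0.93
s3 348 314.0 322.0 [390. 182.  53.] 0.115
vscene 336 315.0 321.0 [390. 179.  54.] 0.114
wscene 339 315.0 321.0 [389. 180.  56.] 0.93
x 348 314.0 322.0 [389. 184.  58.] 0.93
y 347 314.0 322.0 [389. 183.  58.] 0.93
```

View pics/c6.png

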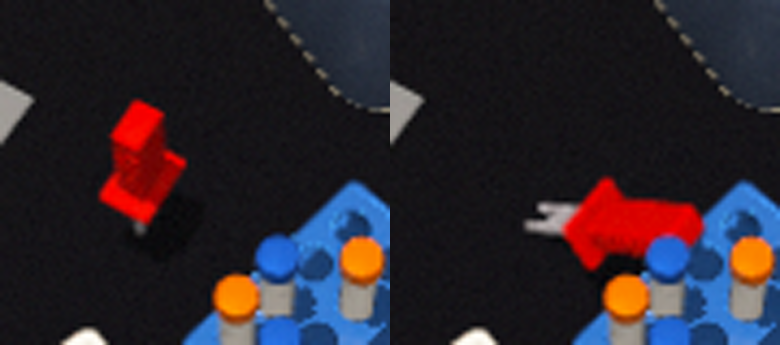

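The red look-alike started balanced on its tine tips. It had already toppled against the blue rack by t = 6.5 s. The instructions say to leave it alone, so I will. Handing in.

```bash
python3 -c "
from rig import robot
print(robot.close_job())"
```

```text
the job is handed in; nothing more can be done
None
```

The job is handed in at about 29 s: the fork freed the link and is back in its stand, and the link stands in the white dish, but the red look-alike, which began balanced on its tines, toppled against the blue rack by 6.5 s; the arm passed well above it as far as I can tell, but I didn't see it fall and can't rule out a touch.

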